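# Jog the spotlight along its slider to the orange mark

### The job

Run the motorised spotlight along its slider until the white pointer on its carriage stands in line with the orange mark (not the blue one): with the fingers shut, push the red spring-centred lever on the grey console over towards that side, hold it there while the light travels, then let it spring back to the middle. Push the lever gently and do not pinch it, do not touch the slider, the light or the marks, and leave the mug, the paint bottle and the spool where they are.

Things in the scene. Friction and masses are not known exactly. Their poses are not given: they have to be found in the camera images.
- console: Grey fixed box 120 (x) x 270 (y) x 45 mm high; origin: centre of underside, y along its length. A black groove 210 mm long runs along y down the middle of its top. The red lever's switch is clipped somewhere in it, on the line x = 0, up to 45 mm either way of the centre along y; where is not reported: look or feel along the groove. Nothing else on top is higher than 10 mm.
- lever (a joint): Red paddle 24 (x) x 14 (y) x 30 mm on a steel stem, spanning 32 to 62 mm above the console's top; pivot 4 mm above it. Swings along console y. rad: 0 centred, + leans to console +y (carriage runs to rail +y), stops +-0.38. Some 5 to 9 N at the paddle reach the stop, then force rises steeply; over 25 N is rough. Springs back, to within 0.06 of 0.
- rail: Motorised slider fixed to the bench beyond the console: aluminium rail 50 x 460 x 14 mm on black feet, its long axis y, overall 0.55 m long with the motor; origin at the centre of its underside. It carries the carriage with a black spotlight about 0.17 m tall above the bench.
- carriage (a joint): Position of the spotlight carriage along the rail's y, m, 0 at mid-rail, range +-0.13. Runs only while the lever is over by more than about a third of its swing: roughly 15 to 35 mm/s at the stop, slower with less lean. Needs some 0.2 s to pick up speed, runs on some 2 to 7 mm after the lever is let go, then stays.
- pointer (a point): Tip of the white pointer that sticks out from the carriage's +x side, 52 mm above the bench; it moves with the carriage.
- mark_orange: Orange clip on a small stand fixed on the rail's +x side, 12 mm wide along the rail, top 52 mm above the bench; origin: middle of its top edge nearest the rail. The pointer must stand in line with it: same y in the rail's frame (the tip stays 6 mm short of it in x).
- mark_blue: Blue clip like the orange one, on the other side of the carriage's start; not the target.
- mug: Loose blue mug, 80 mm diameter, 92 mm high, handle on its +y side; origin at the centre of its underside. Leave alone.
- paint: Loose yellow paint bottle, 48 mm diameter, 110 mm high; origin at the centre of its underside. Leave alone.
- spool: Loose white spool, 42 mm diameter, 45 mm high; origin at the centre of its underside. Leave alone.

How it is judged:
On the way:
1. the lever is pushed well over to one side and held there ((value of joint lever above 0.15 rad or value of joint lever below -0.15 rad)), for 0.3 s.
At the end, for the whole second after the job is handed in: The pointer stands within 7 mm of the orange mark along the rail, the carriage is at rest (under 3 mm/s) and the lever is back within 0.1 rad of its middle (y of pointer in the frame of mark_orange between -0.007 and 0.007 m and value of joint lever between -0.1 and 0.1 rad and velocity of joint carriage between -0.003 and 0.003 m/s); the robot touches nothing.
It fails at once if the robot's fingers press on anything with more than 25 N (contact force between the fingers and anything else above 25 N).
It fails at once if the robot presses the console (contact force between the arm and console above 25 N).
It fails at once if the robot touches the slider or the spotlight (contact force between any of the arm, the fingers and rail above 0.5 N).
It fails at once if the robot touches a mark (contact force between any of the arm, the fingers and mark_orange above 0.5 N or contact force between any of the arm, the fingers and mark_blue above 0.5 N).
It fails at once if a bystander is moved by more than 20 mm (distance of any of mug, paint, spool from where it was at the start of the episode above 0.02 m).
It also fails if it takes over 51 s, if anything falls off the work surface, if the arm or the gripper's body presses on something with over 40 N, if the wrist force passes 120 N, or if a joint passes its speed limit or range.

### The arm

A 6-joint arm with a two-finger parallel gripper is mounted at the origin on the work surface. World frame = base frame: x ahead of the robot, y to its left, z up, the work surface at z = 0. Lengths are in m, angles in rad, forces in N, time in s.
With the tool pointing down it reaches from about 0.35 to 0.85 m from the base axis. Payload 8.1 kg.
Tool frame: the origin (TCP) lies at the very end of the fingers, on their centre line; the grasp point (between the pads) lies 19 mm behind it; z points along the fingers, y is the line along which they close (so a half turn about z gives the same grasp; the last joint's range is limited). The gripper opens to 85 mm and grips with 20 to 120 N. Pads are 22 mm wide; open, the fingers measure 114 mm over their backs; the gripper's body (76 mm by 85 mm) begins 54 mm behind the grasp point. The pads swing forward as they close: fully open they stand 13 mm farther back than shut.
Start: joints at [-1.287, 0.13, 1.488, -0, 1.523, -0.085], TCP at [0.216, -0.56, 0.231] pointing down, gripper open.
Joint ranges: [-2.96, 2.96], [-0.89, 2.26], [0.02, 2.5], [-1.34, 4.48], [0, 2.73], [-2.66, 2.66]. Speed limits (rad/s): [2.39, 2.39, 2.79, 3.14, 3.14, 3.14].

### API

Orientations are given as a unit quaternion [w, x, y, z].
In Python, from bench import ctrl gives the robot as it stands.
- The arm moves only by the shell command python3 inch.py FILE [FORCE], which reads ROWS from the file FILE. ROWS is a JSON list of rows, 1 to 12 of them, each an object with the fields tx, ty, tz (the shift in parts of the range, where 1.0 means 0.5 m), ax, ay, az (a rotation vector in normalised numbers (1 is 4 rad)), jaw (the opening from 0.0 (shut) to 1.0 (fully open)); a field left out counts as zero (the opening has to be given); each row is the pose to reach, as a shift and turn from the pose commanded when the command began, along the tool's axes at that moment; what a row does not reach only later rows make up. A row lasts 1/12 s, in which the tool goes at most 0.0417 m and 0.125 rad, less where a joint would pass 70% of its speed; a pose out of reach is approached as far as the arm can. The fingers move at their own pace and stop on an object; FORCE is the grip in N (left out, the last holds). Time passes only in rows, so rows that do not move let the fingers close. It prints the time, the measured TCP pose, the force, the opening and the grip force at its end. No shift or turn number may pass 1 either way. Input that does not fit is refused with a message, and nothing moves.
- ctrl.read_state(): the state, without advancing time (a new reading comes with each control period).
- ctrl.read_camera(name): name is "scene" or "top" or "wrist"; returns the picture (384x512x3 uint8, red, green, blue); there is no depth.
- ctrl.camera_info(name): a dict with "fx", "fy", "cx", "cy" (pixels), "k1" (the pictures are not rectified: a ray, as slopes to the right and down, at radius r is drawn at 1 + k1 r^2 times it, then the intrinsics apply), "rvec" (rotation vector, rad) and "tvec" (3), from world to camera coordinates, as OpenCV has them; the wrist camera has in their place "hand_eye" (4x4, takes a point from camera to tool coordinates, whose origin is the TCP and whose axes are the flange's). Camera axes: x right, y down, z forward; pixel columns grow to the right and rows downward; lengths in m; the calibration is good to about 2 mm. A picture is of the moment at which its call begins: read the wrist's pose just before it. camera_info takes no time and is no camera call.
- ctrl.finish_job(): hands the job in; it is judged then, once.
The state is a dict: "time": time; "joints": joint angles; "joint_vel": joint speeds; "effort": joint torques, N m; "tcp_pos": TCP position; "orientation": TCP orientation; "wrist_force": force on the tool from outside, world axes, zero at the start; "moment": the same for the moment, N m; "opening": opening from 0.0 (shut) to 1.0 (fully open); "finger_force": force on a finger pad.
Only numpy, scipy, OpenCV 4.12 (cv2) and the standard library are available. Lean on these libraries where they do the work, as an engineer would, in place of code of your own. Each camera call takes 0.05 s, during which the arm holds its last target. There are 200 camera calls.

## Working session

There is one attempt and no reset: what is moved stays moved. The work goes in short steps, Python scripts to look and compute and a shell command to move; the robot and the scene stay as the last step left them, time stands still between calls to the robot, and variables do not carry over. Pictures are saved under pics/ and viewed, at most 10 in all, crops included, and the job is handed in when it is done.

```bash
ls; mkdir -p pics
python3 - <<'E'
from bench import ctrl
import cv2
for n in("scene","top"):
    cv2.imwrite(f"pics/{n}0.png",ctrl.read_camera(n)[:,:,::-1])
    print(ctrl.camera_info(n))
print(ctrl.camera_info("wrist"));print(ctrl.read_state())
E
```

```text
bench.py
inch.py
pics
{'fx': 457.25784861705745, 'fy': 457.25784861705745, 'cx': 263.8242459543695, 'cy': 190.16291175152293, 'k1': -0.020243221450048043, 'rvec': array([ 2.49081548,  0.8554339 , -0.24720889]), 'tvec': array([-0.47496189, -0.29614701,  1.50351214])}
{'fx': 388.4261134103046, 'fy': 388.4261134103046, 'cx': 260.6156521821574, 'cy': 194.08081902396543, 'k1': -0.09451018945172852, 'rvec': array([ 2.12700603, -2.1040303 ,  0.18876266]), 'tvec': array([-0.02248653,  0.59311082,  0.91902085])}
{'fx': 282.7775810225247, 'fy': 282.7775810225247, 'cx': 254.06329713262318, 'cy': 188.74224806916123, 'k1': -0.03688459500915513, 'hand_eye': array([[-1.48386844e-03, -9.46454629e-01, -3.22833444e-01,
         8.41294357e-02],
       [ 9.99998465e-01, -1.70522078e-03,  4.02832926e-04,
        -2.85746276e-04],
       [-9.31765386e-04, -3.22832351e-01,  9.46455707e-01,
        -1.41937612e-01],
       [ 0.00000000e+00,  0.00000000e+00,  0.00000000e+00,
         1.00000000e+00]])}
{'time': 0.1, 'joints': array([-1.28740214e+00,  1.31118579e-01,  1.48915000e+00,  3.22121659e-05,
        1.52300035e+00, -8.54308842e-02]), 'joint_vel': array([ 0.0002694 , -0.00073053, -0.00116689, -0.00014019, -0.00030513,
        0.00036118]), 'effort': array([ 2.16536122e-03, -5.70951283e+01, -5.01940334e+01, -3.01623959e-05,
        8.17789376e-03,  2.78131967e-05]), 'tcp_pos': array([ 0.21618995, -0.5591768 ,  0.23034085]), 'orientation': array([-8.35623861e-04,  9.83043941e-01,  1.83368227e-01, -6.68164431e-05]), 'wrist_force': array([ 0.18429321, -0.09118692, -0.04982469]), 'moment': array([ 0.01326854, -0.02568163,  0.05054537]), 'finger_force': 0.0, 'opening': 0.9962436601903192}
```

View pics/scene0.png

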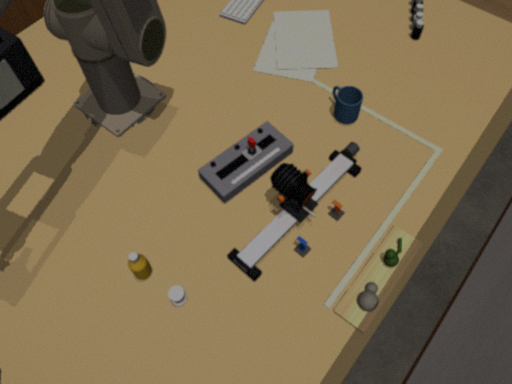

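View pics/top0.png

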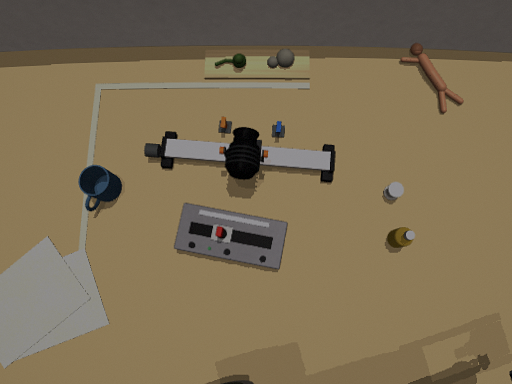

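The scene view shows the console around (246,160), the red lever at (251,145), the orange mark at (337,206) and the blue mark at (302,243). In the top view the lever is at (221,232), orange at (224,122), blue at (279,128) and the carriage at about (243,152), so orange lies on the world +y (left) side.

```bash
cat > h.py <<'E'
import numpy as np, cv2
from bench import ctrl
def cam(n,st=None):
    i=ctrl.camera_info(n)
    if 'rvec' in i:
        R=cv2.Rodrigues(i['rvec'])[0]; return i,R.T,-R.T@i['tvec']
    from scipy.spatial.transform import Rotation as Ro
    w,x,y,z=st['orientation']; T=np.eye(4); T[:3,:3]=Ro.from_quat([x,y,z,w]).as_matrix(); T[:3,3]=st['tcp_pos']
    T=T@i['hand_eye']; return i,T[:3,:3],T[:3,3]
def ray(c,uv):
    i,R,o=c; a=np.array([(uv[0]-i['cx'])/i['fx'],(uv[1]-i['cy'])/i['fy']]); s=a.copy()
    for _ in range(20): s=a/(1+i['k1']*(s@s))
    d=R@np.r_[s,1]; return o,d/np.linalg.norm(d)
def onz(c,uv,z):
    o,d=ray(c,uv); return o+d*(z-o[2])/d[2]
def tri(c1,u1,c2,u2):
    o,d=ray(c1,u1);p,e=ray(c2,u2)
    t=np.linalg.lstsq(np.c_[d,-e],p-o,rcond=None)[0]; a=o+t[0]*d;b=p+t[1]*e
    return (a+b)/2,np.linalg.norm(a-b)
def proj(c,P):
    i,R,o=c; q=R.T@(np.array(P)-o); s=q[:2]/q[2]; s=s*(1+i['k1']*(s@s))
    return s*i['fx']+[i['cx'],i['cy']]
def blobs(im,lo,hi,amin=4):
    h=cv2.cvtColor(im,cv2.COLOR_RGB2HSV); m=cv2.inRange(h,np.array(lo),np.array(hi))
    n,l,s,c=cv2.connectedComponentsWithStats(m)
    return [(s[k,4],s[k,:4].tolist(),c[k].round(1).tolist()) for k in range(1,n) if s[k,4]>=amin]
E
python3 - <<'E'
import cv2
from h import *
for n,(x,y,w,h) in dict(top=(160,105,190,165),scene=(190,110,180,170)).items():
    im=cv2.imread(f"pics/{n}0.png"); cv2.imwrite(f"pics/{n}0c.png",cv2.resize(im[y:y+h,x:x+w],None,fx=3.5,fy=3.5,interpolation=cv2.INTER_CUBIC))
    r=im[:,:,::-1].copy()
    for nm,lo,hi in(("red",(0,190,110),(5,255,255)),("orange",(6,190,150),(14,255,255)),("blue",(108,180,120),(125,255,255))):
        print(n,nm,[b for b in blobs(r,lo,hi)])
E
```

```text
top red [(np.int32(40), [216, 227, 6, 9], [218.8, 231.0])]
top orange []
top blue [(np.int32(34), [277, 122, 4, 10], [278.4, 126.3])]
scene red [(np.int32(20), [249, 138, 6, 5], [251.2, 140.0])]
scene orange [(np.int32(10), [334, 201, 7, 5], [336.7, 203.3])]
scene blue [(np.int32(20), [299, 238, 7, 7], [302.1, 240.9])]
```

View pics/top0c.png

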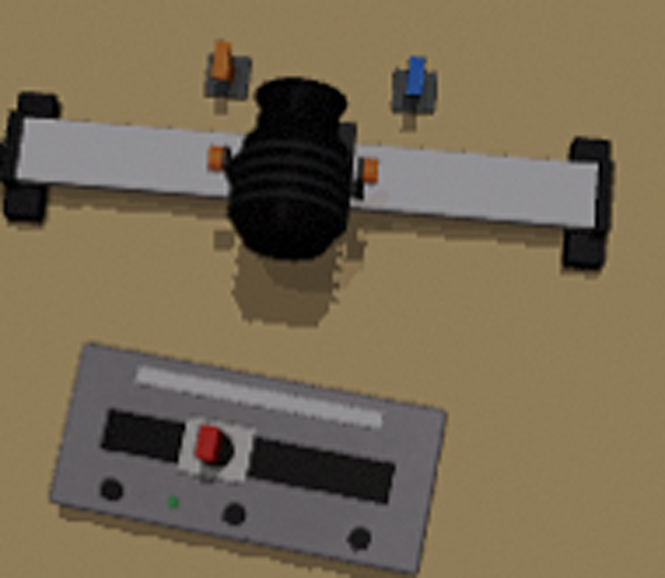

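View pics/scene0c.png

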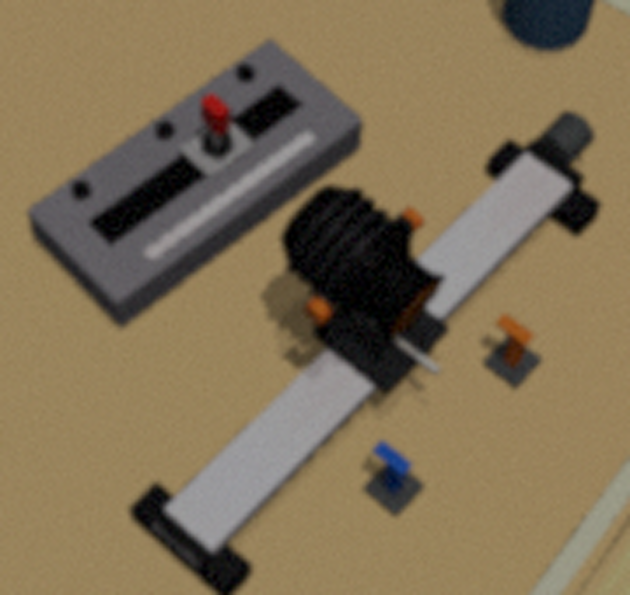

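The top crop shows the lever paddle left of its black boot, with a slightly yawed console. The scene crop shows the white pointer tip at full-image (314.9,215.1), and the orange clip top running along the rail's x from (333.4,202.6) to (341,206.4).

Run:
```python
from h import *
np.set_printoptions(precision=4,suppress=True)
T=cam('top');S=cam('scene'); print(T[2],S[2])
t=lambda u,v:(160+u/3.5,105+v/3.5); s=lambda u,v:(190+u/3.5,110+v/3.5)
print('lever tri',tri(T,(218.8,231.0),S,(251.2,140.0)))
print('orange tri',tri(T,t(222,45),S,s(516,328)),'blue',tri(T,t(417,62),S,s(392,457)))
cs=[onz(T,t(*p),.045) for p in((85,343),(446,410),(417,572),(50,501))]
print('console',*cs,np.mean(cs,0),[np.linalg.norm(cs[i]-cs[i-1]) for i in range(4)])
a=cs[0]+cs[3]-cs[1]-cs[2]; print('console yaw',np.arctan2(-a[0],a[1]))
g=[onz(T,t(*p),.045) for p in((103,428),(392,483))];print('groove',*g,np.mean(g,0),np.linalg.norm(g[0]-g[1]))
print('plate centre (switch)',onz(T,t(215,450),.046), onz(S,s(215,148),.046))
r=[onz(T,t(*p),.035) for p in((22,118),(18,182),(597,163),(590,226))]
print('rail',*r,np.linalg.norm(r[0]-r[2]),np.linalg.norm(r[0]-r[1]));a=r[0]+r[1]-r[2]-r[3];yw=np.arctan2(-a[0],a[1]);print('yaw',yw)
ex=np.array([np.cos(yw),np.sin(yw)]);ey=np.array([-ex[1],ex[0]])
P={'tip':(437,368),'base':(398,340),'or_near':(502,324),'or_far':(530,338),'bl_near':(378,446),'bl_far':(407,468)}
for k,p in P.items():
    w=onz(S,s(*p),.052);print(k,w,'rail xy',w[:2]@ex,w[:2]@ey)
for k,p in dict(or_=(222,45),bl=(417,62)).items():
    w=onz(T,t(*p),.052);print('top',k,w,w[:2]@ex,w[:2]@ey)
```

```text
[ 0.4085 -0.0295  1.0145] [ 1.0103 -0.4981  1.1423]
lever tri (array([0.4954, 0.0813, 0.1012]), np.float64(0.0009901923491834397))
orange tri (array([0.7935, 0.0822, 0.0607]), np.float64(0.0032597846373840856)) blue (array([ 0.7812, -0.0635,  0.0598]), np.float64(0.003601778943567608))
console [0.5705 0.1782 0.045 ] [ 0.5246 -0.084   0.045 ] [ 0.4098 -0.0637  0.045 ] [0.4559 0.1981 0.045 ] [0.4902 0.0572 0.045 ] [np.float64(0.11633730129811098), np.float64(0.2661903311271791), np.float64(0.11652025365605509), np.float64(0.2658414504632324)]
console yaw -0.17398318677023125
groove [0.5087 0.1622 0.045 ] [ 0.472  -0.0457  0.045 ] [0.4904 0.0583 0.045 ] 0.21107695763266884
plate centre (switch) [0.4939 0.0808 0.046 ] [0.4968 0.0783 0.046 ]
rail [0.7456 0.2379 0.035 ] [0.6948 0.2377 0.035 ] [ 0.7131 -0.1983  0.035 ] [ 0.6642 -0.1919  0.035 ] 0.4374671506926191 0.0507638389410487
yaw -0.07275918643979908
tip [0.7625 0.0193 0.052 ] rail xy 0.7590893804438963 0.07470870496720174
base [0.7248 0.0209 0.052 ] rail xy 0.7213925231658386 0.07349612118168475
or_near [0.7804 0.0817 0.052 ] rail xy 0.7724241013764829 0.13819101334469383
or_far [0.8044 0.0846 0.052 ] rail xy 0.7960913393024237 0.14285327694855102
bl_near [ 0.7651 -0.061   0.052 ] rail xy 0.7675588884674653 -0.005264754540497996
bl_far [ 0.7925 -0.0623  0.052 ] rail xy 0.7949230093392093 -0.004551575760488768
top or_ [0.7981 0.0846 0.052 ] 0.7898426770276592 0.14240413116849127
top bl [ 0.7854 -0.0623  0.052 ] 0.7878853084024616 -0.005058120522093338
```

The measurements agree with the text: the lever is at (0.495, 0.081) with its paddle at z ≈ 0.10, the console size checks out, and the carriage must travel about +65 mm along the rail. I'll shut the fingers and turn the tool so that its x axis points along console +y, which keeps the camera clear of the light. Then I'll approach the lever from its -y side.

The manual's scale: shifts go in shares of 0.5 m and turns go in shares of 4 rad. Converting my numbers, 0.235 m / 0.5 = 0.47, -0.23 m / 0.5 = -0.46, -1.03 rad / 4 = -0.2575.

```bash
R="x"; echo '[{"tx":0.06, "ty":-0.06, "az":-0.03, "jaw":0}, {"tx":0.12, "ty":-0.12, "az":-0.06, "jaw":0}, {"tx":0.16, "ty":-0.16, "tz":0.02, "az":-0.09, "jaw":0}, {"tx":0.22, "ty":-0.22, "tz":0.02, "az":-0.12, "jaw":0}, {"tx":0.28, "ty":-0.26, "tz":0.04, "az":-0.15, "jaw":0}, {"tx":0.32, "ty":-0.32, "tz":0.04, "az":-0.18, "jaw":0}, {"tx":0.36, "ty":-0.36, "tz":0.06, "az":-0.21, "jaw":0}, {"tx":0.4, "ty":-0.4, "tz":0.06, "az":-0.2375, "jaw":0}, {"tx":0.44, "ty":-0.44, "tz":0.06, "az":-0.2575, "jaw":0}, {"tx":0.47, "ty":-0.46, "tz":0.06, "az":-0.2575, "jaw":0}, {"tx":0.47, "ty":-0.46, "tz":0.06, "az":-0.2575, "jaw":0}]' > m.json && python3 inch.py m.json
cat > to.py <<'E'
import sys; from h import *
s=ctrl.read_state(); i,R,o=cam('wrist',s)
from scipy.spatial.transform import Rotation as Ro
w,x,y,z=s['orientation'];M=Ro.from_quat([x,y,z,w]).as_matrix()
np.set_printoptions(precision=4,suppress=True)
print('t',s['time'],s['tcp_pos'],'yaw',np.arctan2(M[1,0],M[0,0]),'F',s['wrist_force'])
print('tool delta',M.T@(np.array([float(a) for a in sys.argv[1:4]])-s['tcp_pos']))
E
python3 to.py .4885 .042 .18
```

```text
time: 1.02
tcp_pos: [0.3538, -0.2576, 0.201]
orientation: [-0.0, 0.764, 0.645, 0.001]
wrist_force: [-0.2, 0.4, 0.1]
opening: 0.001
finger_force: 0.0
t 1.0167 [ 0.3538 -0.2576  0.201 ] yaw 1.402028977131161 F [-0.237   0.4153  0.1233]
tool delta [0.318  0.0825 0.0214]
```

Converted, 0.318 m / 0.5 = 0.636, 0.315 m / 0.5 = 0.63.

```bash
echo '[{"tx":0.08, "ty":0.02, "jaw":0}, {"tx":0.16, "ty":0.04, "tz":0.02, "jaw":0}, {"tx":0.24, "ty":0.06, "tz":0.02, "jaw":0}, {"tx":0.32, "ty":0.08, "tz":0.04, "jaw":0}, {"tx":0.4, "ty":0.1, "tz":0.04, "jaw":0}, {"tx":0.48, "ty":0.12, "tz":0.04, "jaw":0}, {"tx":0.54, "ty":0.14, "tz":0.04, "jaw":0}, {"tx":0.6, "ty":0.16, "tz":0.04, "jaw":0}, {"tx":0.63, "ty":0.164, "tz":0.04, "jaw":0}, {"tx":0.636, "ty":0.165, "tz":0.042, "jaw":0}, {"tx":0.636, "ty":0.165, "tz":0.042, "jaw":0}]' > m.json && python3 inch.py m.json
python3 to.py .490 .0505 .085
python3 - <<'E'
from h import *
s=ctrl.read_state();im=ctrl.read_camera("wrist");cv2.imwrite("pics/w1.png",im[:,:,::-1]);c=cam('wrist',s)
print(blobs(im,(0,150,80),(6,255,255)))
for b in blobs(im,(0,150,80),(6,255,255),60): print(onz(c,b[2],.1))
E
```

```text
time: 1.93
tcp_pos: [0.4882, 0.0391, 0.1796]
orientation: [-0.0, 0.765, 0.644, -0.001]
wrist_force: [-0.4, 0.4, 0.4]
opening: -0.0
finger_force: 0.0
t 1.9333 [0.4882 0.0391 0.1796] yaw 1.4003136122739124 F [-0.3986  0.423   0.4399]
tool delta [ 0.0116 -0.      0.0946]
[(np.int32(456), [240, 139, 28, 17], [253.4, 147.1])]
[0.49545868 0.0813103  0.1       ]
```

View pics/w1.png

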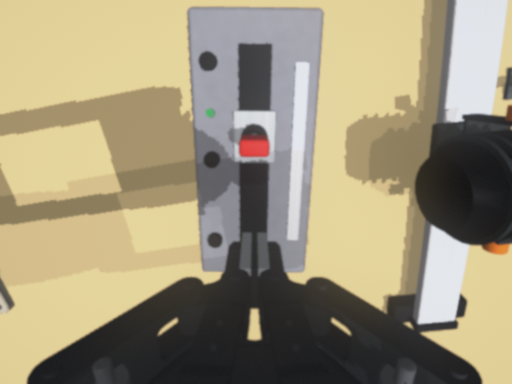

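The wrist view confirms the paddle at (253,147), world (0.495, 0.081), directly ahead of the shut fingers along tool x. Next I'll descend and approach.

Converted, 0.092 m / 0.5 = 0.184, 0.09 m / 0.5 = 0.18.

```bash
echo '[{"tz":0.06, "jaw":0}, {"tz":0.12, "jaw":0}, {"tx":0.004, "tz":0.16, "jaw":0}, {"tx":0.012, "tz":0.18, "jaw":0}, {"tx":0.024, "tz":0.184, "jaw":0}, {"tx":0.03, "tz":0.184, "jaw":0}, {"tx":0.036, "tz":0.184, "jaw":0}, {"tx":0.04, "tz":0.184, "jaw":0}]' > m.json && python3 inch.py m.json; echo '[{"tx":0.004, "jaw":0}, {"tx":0.008, "jaw":0}, {"tx":0.012, "jaw":0}, {"tx":0.012, "jaw":0}]' > m.json && python3 inch.py m.json; python3 to.py .495 .08 .087
```

```text
time: 2.65
tcp_pos: [0.4932, 0.0587, 0.0902]
orientation: [0.001, 0.765, 0.644, 0.001]
wrist_force: [-0.7, -0.1, 1.6]
opening: -0.002
finger_force: 0.0
time: 2.98
tcp_pos: [0.4931, 0.0647, 0.0887]
orientation: [0.0, 0.765, 0.644, 0.0]
wrist_force: [0.2, -0.6, 0.4]
opening: 0.001
finger_force: 0.3
t 2.9833 [0.4931 0.0647 0.0887] yaw 1.3991234037522942 F [ 0.2016 -0.5835  0.3882]
tool delta [ 0.0154 -0.0008  0.0017]
```

Converted, 0.013 m / 0.5 = 0.026, 0.011 m / 0.5 = 0.022.

```bash
echo '[{"tx":0.006, "jaw":0}, {"tx":0.012, "jaw":0}, {"tx":0.018, "jaw":0}, {"tx":0.022, "jaw":0}, {"tx":0.026, "jaw":0}, {"tx":0.026, "jaw":0}]' > m.json && python3 inch.py m.json
python3 - <<'E'
from h import *
s=ctrl.read_state();im=ctrl.read_camera("scene");cv2.imwrite("pics/s2.png",im[:,:,::-1])
print(s['time'],s['wrist_force'])
im0=cv2.imread("pics/scene0.png")[:,:,::-1]
for a in (im0,im):
    h=cv2.cvtColor(a[120:270,190:370],cv2.COLOR_RGB2HSV)
    print([b for b in blobs(a,(0,0,110),(180,60,255)) if 200<b[2][0]<360 and 120<b[2][1]<270], blobs(a,(5,170,120),(15,255,255)))
W=im[110:280,190:370,::-1];cv2.imwrite("pics/s2c.png",cv2.resize(W,None,fx=3.5,fy=3.5,interpolation=cv2.INTER_CUBIC))
E
```

```text
time: 3.48
tcp_pos: [0.495, 0.0772, 0.0881]
orientation: [0.0, 0.765, 0.644, -0.0]
wrist_force: [1.2, -5.6, 0.4]
opening: 0.001
finger_force: 2.1
3.4833 [ 1.16081406 -5.62202348  0.44607863]
[(np.int32(66), [242, 146, 19, 13], [250.9, 152.9]), (np.int32(276), [231, 147, 49, 37], [254.9, 165.5]), (np.int32(818), [309, 154, 44, 47], [329.5, 175.2]), (np.int32(1209), [238, 211, 58, 56], [265.9, 238.3]), (np.int32(18), [309, 211, 7, 6], [311.9, 213.5]), (np.int32(6), [296, 237, 3, 4], [296.8, 238.8]), (np.int32(10), [299, 236, 9, 8], [303.4, 239.0])] [(np.int32(11), [306, 170, 4, 5], [307.6, 171.7]), (np.int32(17), [279, 196, 5, 5], [280.9, 197.8]), (np.int32(32), [333, 200, 9, 8], [336.8, 203.7])]
[(np.int32(4), [268, 122, 4, 4], [269.5, 123.5]), (np.int32(6), [274, 127, 6, 6], [276.5, 129.5]), (np.int32(7), [282, 134, 7, 7], [285.0, 137.0]), (np.int32(273), [230, 147, 51, 38], [255.2, 165.3]), (np.int32(4), [246, 155, 4, 3], [247.5, 156.0]), (np.int32(801), [310, 154, 43, 46], [330.1, 174.7]), (np.int32(23), [305, 206, 11, 10], [311.2, 211.5]), (np.int32(1250), [237, 210, 60, 57], [266.5, 237.7]), (np.int32(17), [296, 236, 12, 8], [300.8, 238.8])] [(np.int32(13), [307, 169, 4, 5], [308.8, 170.5]), (np.int32(19), [280, 194, 5, 5], [282.0, 196.0]), (np.int32(32), [333, 201, 9, 7], [336.8, 204.0])]
```

View pics/s2c.png

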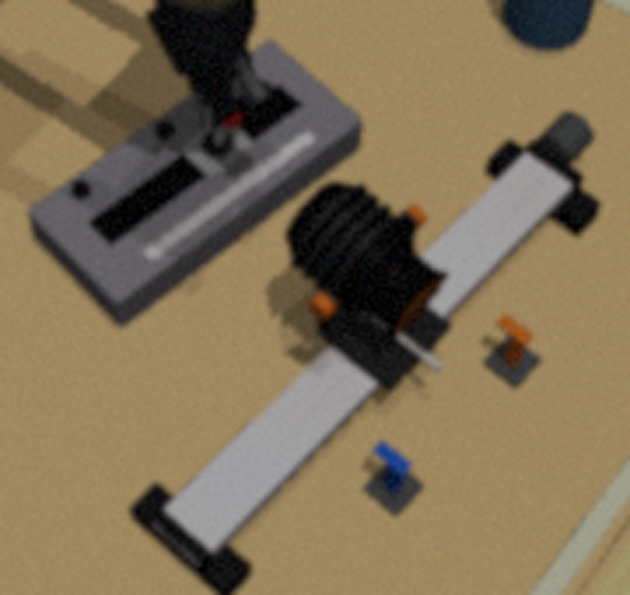

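The fingers hold the lever over at about 5.6 N and the carriage has begun to move towards orange; the pointer tip is at about crop (440,367). Next step is to hold for a while and track the carriage.

```bash
cat > trk.py <<'E'
from h import *
np.set_printoptions(precision=4,suppress=True)
yw=-.0728; ex=np.array([np.cos(yw),np.sin(yw)]);ey=np.array([-ex[1],ex[0]])
T=cam('top');S=cam('scene')
def knobs(im): return [b[2] for b in blobs(im,(5,170,110),(15,255,255)) if b[0]>6 and 190<b[2][1]<200+0*1 or b[2][0]<330 and b[2][1]<190]
def ob(im): return sorted([b for b in blobs(im,(5,160,110),(15,255,255),7)],key=lambda b:-b[0])
def tip(im):
    g=cv2.cvtColor(im,cv2.COLOR_RGB2HSV)
    return [b for b in blobs(im,(0,0,110),(180,60,255),8) if 305<b[2][0]<340 and 185<b[2][1]<225 and b[0]<80]
def y(uv,z): return onz(S,uv,z)[:2]@ey
if __name__=="__main__":
    import time
    s=ctrl.read_state(); im=ctrl.read_camera("scene"); cv2.imwrite("pics/s_%05.2f.png"%s['time'],im[:,:,::-1])
    print(s['time'],s['wrist_force'],'yaw y:',[(b[0],b[2],round(y(b[2],.1),4)) for b in ob(im)],'tip',[(b[0],b[1],b[2],round(y(b[2],.052),4)) for b in tip(im)])
E
python3 - <<'E'
from trk import *
t=lambda u,v:(160+u/3.5,105+v/3.5)
print(tri(T,t(216,159),S,(307.6,171.7)),tri(T,t(369,170),S,(280.9,197.8)))
im=cv2.imread("pics/scene0.png")[:,:,::-1].copy()
print([(b[0],b[2],round(y(b[2],.1),4)) for b in ob(im)],[(b[0],b[2],round(y(b[2],.052),4)) for b in tip(im)])
E
echo '[{"jaw":0}, {"jaw":0}, {"jaw":0}, {"jaw":0}, {"jaw":0}, {"jaw":0}]' > m.json && python3 inch.py m.json; python3 trk.py
```

```text
(array([0.6881, 0.0794, 0.1207]), np.float64(0.0037303471981926096)) (array([ 0.6804, -0.0265,  0.121 ]), np.float64(0.001986309905294153))
[(np.int32(40), [336.7, 203.8], np.float64(0.1163)), (np.int32(24), [280.7, 197.4], np.float64(0.0337)), (np.int32(16), [307.9, 171.6], np.float64(0.1431))] [(np.int32(18), [311.9, 213.5], np.float64(0.0733))]
time: 4.03
tcp_pos: [0.495, 0.077, 0.0882]
orientation: [0.0, 0.765, 0.644, -0.0]
wrist_force: [1.4, -4.5, -0.6]
opening: -0.005
finger_force: 2.0
4.0333 [ 1.4283 -4.5109 -0.5624] yaw y: [(np.int32(39), [336.8, 203.9], np.float64(0.1162)), (np.int32(21), [284.9, 193.1], np.float64(0.0509)), (np.int32(14), [311.7, 167.7], np.float64(0.1597))] tip [(np.int32(16), [313, 208, 6, 5], [315.8, 209.9], np.float64(0.0888))]
```

```bash
echo '[{"jaw":0}, {"jaw":0}, {"jaw":0}, {"jaw":0}, {"jaw":0}, {"jaw":0}, {"jaw":0}, {"jaw":0}, {"jaw":0}, {"jaw":0}, {"jaw":0}, {"jaw":0}]' > m.json && python3 inch.py m.json | grep -E "time|wrist"; python3 trk.py
```

```text
time: 5.08
wrist_force: [1.1, -5.9, -0.7]
5.0833 [ 1.0616 -5.9446 -0.7019] yaw y: [(np.int32(38), [336.7, 203.8], np.float64(0.1163)), (np.int32(21), [292.4, 186.4], np.float64(0.0796)), (np.int32(15), [318.5, 161.8], np.float64(0.187))] tip [(np.int32(18), [317, 199, 8, 7], [321.2, 202.6], np.float64(0.116))]
```

Converted, -0.03 m / 0.5 = -0.06, -0.02 m / 0.5 = -0.04.

```bash
echo '[{"jaw":0}, {"jaw":0}, {"jaw":0}, {"jaw":0}, {"jaw":0}, {"tx":-0.04, "jaw":0}, {"tx":-0.06, "jaw":0}, {"tx":-0.06, "jaw":0}, {"tx":-0.06, "jaw":0}, {"tx":-0.06, "jaw":0}, {"tx":-0.06, "jaw":0}, {"tx":-0.06, "jaw":0}]' > m.json && python3 inch.py m.json | grep -E "time|wrist|tcp"; python3 trk.py; python3 trk.py
python3 - <<'E'
import cv2,glob
f=sorted(glob.glob('pics/s_*.png'))[-1]; im=cv2.imread(f)[130:230,270:370]; cv2.imwrite('pics/c3.png',cv2.resize(im,None,fx=6,fy=6,interpolation=cv2.INTER_CUBIC))
E
```

```text
time: 6.13
tcp_pos: [0.4899, 0.0482, 0.0883]
wrist_force: [0.5, 0.1, -0.6]
6.1333 [ 0.5149  0.1377 -0.5829] yaw y: [(np.int32(40), [336.7, 203.9], np.float64(0.116)), (np.int32(25), [296.7, 182.3], np.float64(0.097)), (np.int32(14), [322.5, 157.4], np.float64(0.2057))] tip [(np.int32(15), [324, 197, 6, 5], [326.3, 198.7], np.float64(0.1348))]
6.1833 [-0.353   0.3615  0.2858] yaw y: [(np.int32(39), [336.8, 203.9], np.float64(0.1162)), (np.int32(24), [296.7, 182.2], np.float64(0.0972)), (np.int32(14), [322.6, 157.4], np.float64(0.2059))] tip [(np.int32(14), [324, 197, 6, 5], [326.5, 198.7], np.float64(0.1351))]
```

View pics/c3.png

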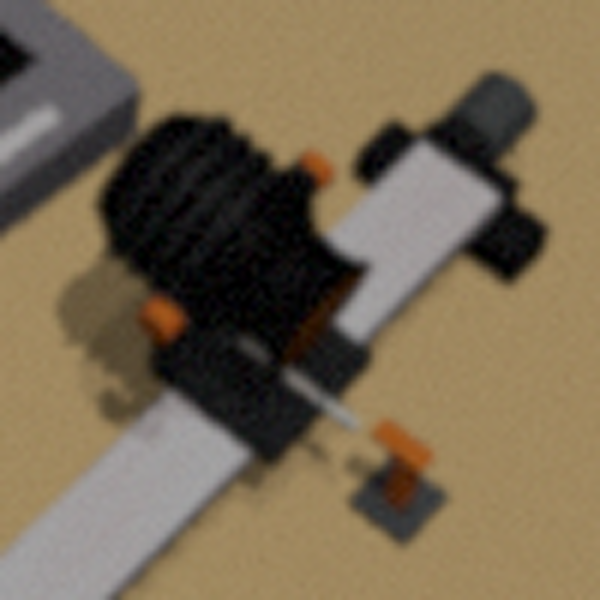

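The pointer tip is at crop (355,424). The orange clip's near edge is around (384,429) and its far end around (421,459), so the pointer still seems slightly short. I'll quantify that.

Run:
```python
from trk import *
c=lambda u,v:(270+u/6,130+v/6)
P=dict(base=(288,372),tip=(355,424),or_near=(384,429),or_far=(420,459),c1=(392,420),c2=(375,437),c3=(432,452),c4=(418,468))
for k,p in P.items(): w=onz(S,c(*p),.052)[:2]; print(k,w@ex,w@ey)
import glob
im=cv2.imread(sorted(glob.glob('pics/s_*.png'))[-1])
# subpixel clip-top and pointer axis by weighted PCA, at z=.052
h=cv2.cvtColor(cv2.resize(im[130:230,270:370],None,fx=6,fy=6,interpolation=cv2.INTER_CUBIC),cv2.COLOR_BGR2HSV)
m=(h[...,0]<16)&(h[...,1]>180)&(h[...,2]>165); m[:,:360]=0; m[:400]=0
p=(h[...,1]<75)&(h[...,2]>90); p[:,:285]=0;p[:,362:]=0;p[:355]=0;p[432:]=0
d=np.add.outer(np.arange(600)*0,np.arange(600)); p&=(np.arange(600)[:,None]<.776*(d-288)+372+25)&(np.arange(600)[:,None]>.776*(d-288)+372-25)
for n,q in(('clip',m),('ptr',p)):
    v,u=np.nonzero(q); r=np.array([[*(onz(S,c(a,b),.052)[:2])] for a,b in zip(u,v)]); X=r@ex;Y=r@ey
    print(n,len(u),'x',X.min(),X.max(),'y',Y.min(),Y.max(),'mean',X.mean(),Y.mean())
```

```text
base 0.7203960882373465 0.1361650248795615
tip 0.7601474687371584 0.13516399166871493
or_near 0.771528770486867 0.1418896946513641
or_far 0.7930808305895007 0.14048510494615632
c1 0.771360157036655 0.14800960162597446
c2 0.7710424798867671 0.13589881733549253
c3 0.7949200208322019 0.14694927740218727
c4 0.7952140774266162 0.13622868355165055Traceback (most recent call last):
  File "<stdin>", line 13, in <module>
ValueError: matmul: Input operand 1 has a mismatch in its core dimension 0, with gufunc signature (n?,k),(k,m?)->(n?,m?) (size 2 is different from 0)
```

The clip's corners span 12 mm as they should, with its centre at rail y ≈ 0.1415 and the pointer at 0.1355. The pointer is about 6 mm short, so one brief nudge is needed.

Converted, 0.029 m / 0.5 = 0.058, 0.028 m / 0.5 = 0.056.

```bash
echo '[{"tx":0.02, "jaw":0}, {"tx":0.034, "jaw":0}, {"tx":0.04, "jaw":0}, {"tx":0.046, "jaw":0}, {"tx":0.052, "jaw":0}, {"tx":0.056, "jaw":0}, {"tx":0.058, "jaw":0}, {"tx":0.02, "jaw":0}, {"tx":-0.02, "jaw":0}, {"tx":-0.02, "jaw":0}, {"tx":-0.02, "jaw":0}, {"tx":-0.02, "jaw":0}]' > m.json && python3 inch.py m.json | grep -E "time|wrist|tcp"; python3 trk.py; echo '[{"jaw":0}, {"tz":-0.06, "jaw":0}, {"tz":-0.12, "jaw":0}, {"tz":-0.12, "jaw":0}, {"tz":-0.12, "jaw":0}]' > m.json && python3 inch.py m.json; python3 trk.py
python3 - <<'E'
import cv2,glob
f=sorted(glob.glob('pics/s_*.png'))[-1]; im=cv2.imread(f)[130:230,270:370]; cv2.imwrite('pics/c4.png',cv2.resize(im,None,fx=6,fy=6,interpolation=cv2.INTER_CUBIC))
E
```

```text
time: 7.23
tcp_pos: [0.4882, 0.0382, 0.0883]
wrist_force: [-0.3, 0.2, 0.1]
7.2333 [-0.272   0.2384  0.088 ] yaw y: [(np.int32(38), [336.9, 203.9], np.float64(0.1164)), (np.int32(22), [298.5, 180.5], np.float64(0.1045)), (np.int32(15), [324.5, 155.8], np.float64(0.2136))] tip [(np.int32(15), [326, 195, 5, 5], [328.0, 197.0], np.float64(0.1421))]
time: 7.7
tcp_pos: [0.49, 0.0384, 0.1507]
orientation: [0.002, 0.765, 0.644, 0.002]
wrist_force: [-0.6, 0.5, -1.2]
opening: 0.003
finger_force: 0.0
7.7 [-0.5693  0.4607 -1.2214] yaw y: [(np.int32(40), [336.7, 203.9], np.float64(0.116)), (np.int32(22), [298.5, 180.5], np.float64(0.1045)), (np.int32(16), [324.3, 155.7], np.float64(0.2135))] tip [(np.int32(15), [326, 195, 6, 5], [328.3, 197.1], np.float64(0.1424))]
```

View pics/c4.png

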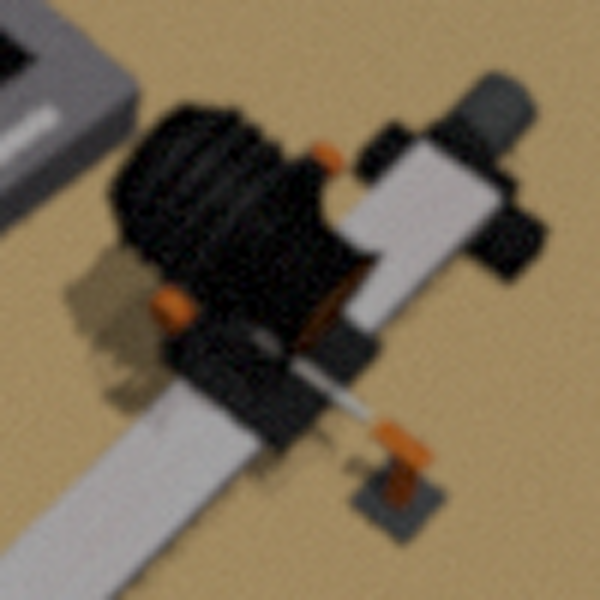

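The pointer (tip at crop (370,417)) now points straight at the middle of the orange clip's near edge, with about 1 mm of error. The carriage is at rest and the fingers are clear of the lever, so I'm handing in.

```bash
python3 -c "
from bench import ctrl; print(ctrl.finish_job())"
```

```text
the job is handed in; nothing more can be done
None
```

I handed in the job with the white pointer about 1 mm from the orange mark, measured from the scene camera. The carriage was at rest, the lever had been let go, and the arm was clear of everything. The hand-in printed no verdict.

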